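# Tip the reagent cassette into the reader and push the cover shut

### The arm

A 6-joint arm with a two-finger parallel gripper is mounted at the origin on the work surface. World frame = base frame: x ahead of the robot, y to its left, z up, the work surface at z = 0. Lengths are in m, angles in rad, forces in N, time in s.
With the tool pointing down it reaches from about 0.15 to 0.775 m from the base axis. Payload 6.1 kg.
Tool frame: the origin (TCP) lies between the finger pads; the fingertips stand r.tips_ahead ahead of it and the grasp point (between the pads) lies 2 mm behind it (r.tips_ahead is the distance from the TCP to the fingertips, in m); z points along the fingers, y is the line along which they close (so a half turn about z gives the same grasp; the last joint's range is limited). The gripper opens to 85 mm and grips with 20 to 120 N. Pads are 22 mm wide; open, the fingers measure 114 mm over their backs; the gripper's body (76 mm by 85 mm) begins 54 mm behind the grasp point. The pads swing forward as they close: fully open they stand 13 mm farther back than shut.
Start: joints at [-1.291, 0.126, -0.04, 1.405, 0, 1.571], TCP at [0.145, -0.505, 0.248] pointing down, gripper open.
Joint ranges: [-2.72, 2.72], [-0.95, 1.95], [-1.27, 1.35], [-1.78, 2.02], [-1.46, 1.47], [-3.14, 3.14]. Speed limits (rad/s): [2.39, 2.39, 3.01, 3.14, 3.14, 3.14].

### API

Orientations are given as [roll, pitch, yaw] about the fixed x, y, z axes, in that order (R = Rz(yaw) Ry(pitch) Rx(roll)).
In Python, from cell import r, vision, ticket gives the robot as it stands.
- The arm moves only by the tool play_rows, never from a script. Its argument "steps" is a list of rows, each an object with "translation": the shift along the tool's x, y, z in mm, a list of three; "rot": the turn, a rotation vector about the tool's x, y, z in degrees, a list of three; "hand": the opening in per cent of the stroke, from 0 (shut) to 100 (fully open). In form: [{"translation": [x, y, z], "rot": [rx, ry, rz], "hand": hand}, ...]. A call has 1 to 5 rows; each row shifts and turns the commanded pose from where the row before left it, along the tool's axes as they then stand; what a row does not reach is not made up. A row lasts 1/10 s, in which the tool goes at most 50 mm and 8.59 degrees, less where a joint would pass 70% of its speed; a pose out of reach is approached as far as the arm can. A call with a gripper value outside its range is refused whole. The fingers move at their own pace and stop on an object; "newtons" is the grip in N (left out, the last holds). Time passes only in rows, so rows that do not move let the fingers close. It gives the time, the measured TCP pose, the force, the opening and the grip force at its end, in the units of the state.
- r.sense(): the state, without advancing time (a new reading comes with each control period).
- vision.get_image(name): name is "scene" or "top"; returns (picture, depth): 384x512x3 uint8, red, green, blue; 384x512 float32, m along the optical axis (not along the pixel's ray), 0 where there is no reading.
- vision.calibration(name): a dict with "intrinsics" (3x3 intrinsics, pixels), "k1" (the pictures are not rectified: a ray, as slopes to the right and down, at radius r is drawn at 1 + k1 r^2 times it, then the intrinsics apply), "world_from_camera" (4x4, takes a point from camera to world coordinates). Camera axes: x right, y up, looking along -z (the intrinsics and any distortion apply to the point x, -y, -z); pixel columns grow to the right and rows downward; lengths in m; the calibration is good to about 2 mm. A picture is of the moment at which its call begins. calibration takes no time and is no camera call.
- ticket.sign_off(): hands the job in; it is judged then, once.
The state is a dict: "t": time; "q": joint angles; "joint_velocities": joint speeds; "joint_efforts": joint torques, N m; "tcp_pos": TCP position; "tcp_rot": TCP orientation; "ft_force": force on the tool from outside, world axes, zero at the start; "torque": the same for the moment, N m; "gripper_width": opening from 0.0 (shut) to 1.0 (fully open); "finger_force": force on a finger pad.
Only numpy, scipy, OpenCV 4.12 (cv2) and the standard library are available. Lean on these libraries where they do the work, as an engineer would, in place of code of your own. Each camera call takes 0.05 s, during which the arm holds its last target. There are 200 camera calls.

### The job

An orange reagent cassette stands on end in the bay of the white reader. Push its upper end over towards the screen end so that it lies flat in the bay, then push the reader's dark cover over and fully shut. Do it all by pushing: do not pick the cassette up, and leave the things around the reader where they are.

Things in the scene. Friction and masses are not known exactly. Their poses are not given: they have to be found in the camera images.
- reader: white bench-top cassette reader, fixed, with an open bay and a dark-screened pod at one end. Origin: centre of the bay, on the bench surface; y runs along the bay to the pod, x across it, away from the cover's hinge. Bay inside: 84 mm along x, 190 mm along y, centred; floor at z 12 mm. Walls 7 mm thick, rim at z 55 mm. Pod outside the bay, y 102 to 162 mm, 55 mm high
- cover (a joint): the reader's dark navy cover: flat plate, 100 mm from hinge to free edge, 204 mm along the reader's y, 5 mm thick, hinged on the bay's long side towards the robot. Angle: 0 = shut, level on the rim; 1.57 = upright; up to 1.95 = leaning back to the robot. A stiff hinge: the cover stays where it is left and needs 1 to 2 N at its free edge to move, down to shut
- cover_hinge (a point): middle of the cover's hinge line, at reader x -49 mm, y 0, z 56 mm; the line runs along the reader's y. At cover angle A the free edge is 100 mm from here, cos A along reader x and sin A up. The underside of the shut cover is at this height
- cover_edge (a point): middle of the cover's free edge, on its outer face (the face that is on top when shut, and looks to the robot when upright)
- cassette: orange reagent cassette with a white top end: closed box 56 mm (its x) x 34 mm (its y) x 115 mm tall (its z), 0.08 to 0.17 kg, standing loose on its small end on the bay floor, at the end of the bay away from the pod, its x about along the reader's x. Origin: centre of its foot. A push of under 1 N near its top tips it about its lower edge
- cassette_mid (a point): the centre of the cassette's volume, 57.5 mm from its foot
- cassette_top (a point): the centre of the cassette's white end face, 115 mm from its foot
- centrifuge: small round centrifuge with navy dome, 148 mm across, 102 mm high, fixed to the bench; origin: centre of its underside
- spare_cassette: a second cassette just like the first (56 x 34 x 115 mm, orange and white) that lies flat on the bench outside the reader; to be left alone. Origin: centre of its underside as it lies; its length runs along its y
- tube_rack: blue rack of capped sample tubes, 60 x 160 mm, 86 mm high over the caps, loose; origin: centre of its underside, long side along its y
- reagent_bottle: amber bottle with blue cap, 60 mm across, 120 mm high, loose; origin: centre of its underside
- specimen_jar: clear jar with yellow lid, 56 mm across, 65 mm high, loose; origin: centre of its underside
- tip_box: grey pipette-tip box with green lid, 85 x 120 mm, 57 mm high, loose; origin: centre of its underside, long side along its y

How it is judged:
By the outcome, as a careful person would: the job done as asked, in the order asked, and still so for the second after the job is handed in, with the robot touching nothing.
It also fails if it takes over 48 s, if anything falls off the work surface, if the arm or the gripper's body presses on something with over 40 N, if the wrist force passes 120 N, or if a joint passes its speed limit or range.

## Working session

There is one attempt and no reset: what is moved stays moved. The work goes in short steps, Python scripts to look and compute and a tool call to move; the robot and the scene stay as the last step left them, time stands still between calls to the robot, and variables do not carry over. Pictures are saved under pics/ and viewed, at most 10 in all, crops included, and the job is handed in when it is done.

Besides the shell and the picture viewer there is one more tool, called after "Request:" as a command line: name --argument value ..., lists and objects as JSON in quotes. play_rows: Moves the arm, as the interface text tells. Its arguments: {"type":"object","properties":{"steps":{"type":"array","items":{"type":"object","properties":{"translation":{"type":"array","items":{"type":"number"}},"rot":{"type":"array","items":{"type":"number"}},"hand":{"type":"number"}}}},"newtons":{"type":"number"}},"required":["steps"]}

```bash
mkdir -p pics; ls; cat > h.py <<'E'
import numpy as np, cv2
from cell import r, vision, ticket
def pts(name):
    im,d=vision.get_image(name); c=vision.calibration(name)
    return im,d,c
def world(c,uv,d):
    K=np.array(c["intrinsics"],float);k1=c["k1"]
    uv=np.asarray(uv,float).reshape(-1,1,2)
    n=cv2.undistortPoints(uv,K,np.array([k1,0,0,0,0.])).reshape(-1,2)
    d=np.asarray(d,float).reshape(-1)
    p=np.c_[n[:,0]*d,-n[:,1]*d,-d]
    T=np.array(c["world_from_camera"]); return p@T[:3,:3].T+T[:3,3]
def cloud(im,d,c):
    v,u=np.mgrid[:im.shape[0],:im.shape[1]]
    P=world(c,np.c_[u.ravel(),v.ravel()],d.ravel()).reshape(*d.shape,3); return P
def save(im,fn): cv2.imwrite(fn,im[:,:,::-1])
E
python3 - <<'E'
from h import *
a,d,c=pts("scene");b,e,f=pts("top")
for x,y in((c,'s'),(f,'t')): print(np.round(x["world_from_camera"],3).tolist(),x["k1"],x["intrinsics"])
s=r.sense();print(s,r.tips_ahead)
save(a,"pics/s0.png");save(b,"pics/t0.png")
np.savez("c0.npz",a=a,d=d,b=b,e=e)
E
```

```text
pics
[[0.256, -0.827, 0.501, 1.247], [0.967, 0.214, -0.141, -0.128], [0.01, 0.52, 0.854, 1.342], [0.0, 0.0, 0.0, 1.0]] -0.18586992244021192 [[479.08683228   0.         257.24815271]
 [  0.         479.08683228 195.43116237]
 [  0.           0.           1.        ]]
[[-0.002, 0.988, -0.154, 0.404], [-1.0, 0.001, 0.018, 0.078], [0.018, 0.155, 0.988, 1.032], [0.0, 0.0, 0.0, 1.0]] -0.015912364149468044 [[387.54696901   0.         255.16032243]
 [  0.         387.54696901 194.42150788]
 [  0.           0.           1.        ]]
{'t': 0.1, 'q': array([-1.29100357e+00,  1.26323854e-01, -4.05035396e-02,  1.40535400e+00,
        2.19658020e-05,  1.57076633e+00]), 'joint_velocities': array([ 0.0003674 , -0.00240156,  0.00276675,  0.00136684, -0.00098691,
        0.00042713]), 'joint_efforts': array([ 6.99807497e-04, -4.36904418e+01,  3.53603983e+01,  1.36598802e-02,
       -3.56374066e-06,  4.92145972e-06]), 'tcp_pos': array([ 0.14489878, -0.50427186,  0.2476057 ]), 'tcp_rot': array([-3.14020759e+00, -2.20073260e-05,  2.79822718e-01]), 'ft_force': array([ 0.78465108, -0.20737396,  0.09640154]), 'torque': array([-0.02226862,  0.00875187, -0.01964036]), 'finger_force': 0.0, 'gripper_width': 0.9988002032950413} 0.017
```

View pics/s0.png

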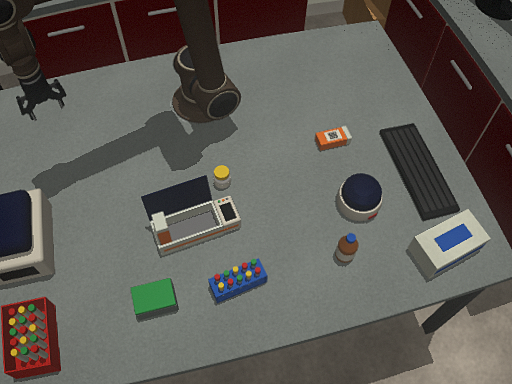

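View pics/t0.png

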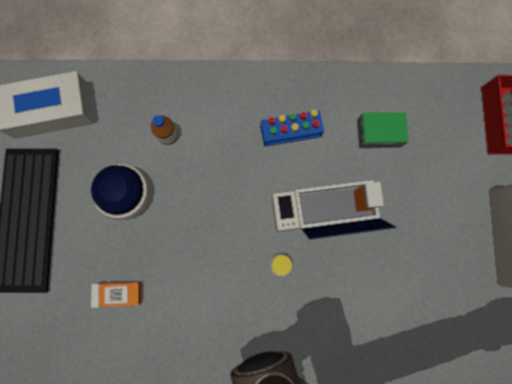

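The reader is at top px ~(330,205), with the pod on the left (world +y), the cassette's white end at (374,195), the cover leaning towards the robot (300-395, 230), and the jar at (282,265). Next I'll measure the poses.

```bash
python3 - <<'E'
from h import *
z=np.load("c0.npz");c=vision.calibration("top");cs=vision.calibration("scene")
P=cloud(z['b'],z['e'],c);b=z['b'].astype(int)
Q=cloud(z['a'],z['d'],cs);a=z['a'].astype(int)
def rep(n,p): print(n,len(p),np.round(np.median(p,0),4),np.round(np.percentile(p,2,axis=0),3),np.round(np.percentile(p,98,axis=0),3))
for n,W,im in(("top",P,b),("scene",Q,a)):
    x,y,zz=W[...,0],W[...,1],W[...,2]
    roi=(x>.2)&(x<.55)&(y>-.3)&(y<.2)
    white=(im.min(2)>120)&(im.max(2)-im.min(2)<50)
    rim=roi&(zz>.045)&(zz<.064)&white
    rep(n+" rim",W[rim]); 
    R=cv2.minAreaRect(W[rim][:,:2].astype(np.float32)*1000);print(R,cv2.boxPoints(R).round(1).tolist())
    t=roi&(zz>.115)&(zz<.14)&white
    rep(n+" castop",W[t]);
    if t.sum()>5:R=cv2.minAreaRect(W[t][:,:2].astype(np.float32)*1000);print(R)
    navy=roi&(im.max(2)<75)&(zz>.058)&(im[...,2]>=im[...,0])
    rep(n+" cover",W[navy])
    yel=(im[...,0]>150)&(im[...,1]>130)&(im[...,2]<90)&(zz>.05)&(x<.4)
    rep(n+" jar",W[yel])
    orange=roi&(im[...,0]>im[...,2]+60)&(im[...,1]<im[...,0]*.65)&(zz>.02)
    rep(n+" orange",W[orange])
E
```

```text
top rim 736 [ 0.4934 -0.0448  0.0548] [ 0.471 -0.25   0.051] [0.547 0.009 0.058]
((509.27325439453125, -120.32420349121094), (81.5479507446289, 268.4814147949219), 0.1529330313205719) [[468.1000061035156, 13.800000190734863], [468.8999938964844, -254.6999969482422], [550.4000244140625, -254.5], [549.7000122070312, 14.0]]
top castop 195 [ 0.5342 -0.2213  0.1274] [ 0.518 -0.24   0.122] [ 0.549 -0.206  0.13 ]
((533.9942626953125, -223.3531951904297), (32.218231201171875, 33.83559799194336), 4.103951454162598)
top cover 1038 [ 0.4658 -0.1484  0.1185] [ 0.404 -0.254  0.059] [0.507 0.078 1.032]
top jar 299 [ 0.3791 -0.0036  0.0654] [ 0.357 -0.025  0.061] [0.399 0.018 0.069]
top orange 127 [ 0.5312 -0.2074  0.0648] [ 0.404 -0.219  0.024] [0.549 0.078 1.032]
scene rim 369 [ 0.4936 -0.047   0.0559] [ 0.472 -0.254  0.05 ] [0.548 0.009 0.061]
((500.47021484375, -126.21891784667969), (145.4801025390625, 262.3538818359375), 10.128029823303223) [[405.79998779296875, -9.899999618530273], [451.8999938964844, -268.1000061035156], [595.0999755859375, -242.60000610351562], [549.0, 15.699999809265137]]
scene castop 107 [ 0.534  -0.2247  0.1279] [ 0.518 -0.241  0.122] [ 0.549 -0.209  0.133]
((533.6134033203125, -225.46246337890625), (32.252437591552734, 33.00423049926758), 4.726577281951904)
scene cover 1647 [ 0.4688 -0.1556  0.1102] [ 0.446 -0.257  0.06 ] [ 0.493 -0.06   0.153]
scene jar 140 [ 0.3788 -0.0061  0.0658] [ 0.356 -0.028  0.06 ] [0.398 0.015 0.073]
scene orange 4 [ 0.4794 -0.0244  0.0572] [ 0.479 -0.026  0.054] [ 0.481 -0.023  0.06 ]
```

```bash
python3 - <<'E'
from h import *
z=np.load("c0.npz")
for n,i,k in(("top",'b','e'),("scene",'a','d')):
    im=z[i].astype(int);W=cloud(z[i],z[k],vision.calibration(n));ok=z[k]>0
    x,y,zz=W[...,0],W[...,1],W[...,2]
    roi=ok&(x>.4)&(x<.68)&(y>-.35)&(y<.15)
    white=(im.min(2)>110)&(im.max(2)-im.min(2)<60)
    rim=(roi&(zz>.048)&(zz<.063)&white).astype(np.uint8)
    nl,L,S,_=cv2.connectedComponentsWithStats(rim,connectivity=8)
    p=W[rim>0]; 
    print(n,sorted(S[1:,4])[-4:])
    R=cv2.minAreaRect(p[:,:2].astype(np.float32)*1000);print(R,cv2.boxPoints(R).round(0).tolist())
    t=W[roi&(zz>.12)&(zz<.135)&white]
    R=cv2.minAreaRect(t[:,:2].astype(np.float32)*1000);print("cas",len(t),R,t.mean(0).round(4))
    navy=W[roi&(im.max(2)<75)&(zz>.06)&(zz<.2)&(x<.53)]
    # plane fit
    m=navy.mean(0);u,s,vt=np.linalg.svd(navy-m);print("cover",len(navy),m.round(3),vt.round(3).tolist(),np.percentile(navy,[1,99],axis=0).round(3).tolist())
E
```

```text
top [np.int32(1127)]
((529.5046997070312, -119.82896423339844), (98.2493896484375, 262.48846435546875), 7.454653263092041) [[464.0, 4.0], [498.0, -256.0], [595.0, -244.0], [561.0, 17.0]]
cas 350 ((546.4874267578125, -222.32046508789062), (57.12017822265625, 34.05152893066406), 5.359332084655762) [ 0.5461 -0.2213  0.1271]
cover 973 [ 0.466 -0.156  0.115] [[-0.12, 0.993, -0.014], [0.314, 0.025, -0.949], [-0.942, -0.119, -0.315]] [[0.444, -0.256, 0.065], [0.492, -0.058, 0.153]]
scene [np.int32(4), np.int32(5), np.int32(24), np.int32(575)]
((530.82568359375, -121.73410034179688), (105.05939483642578, 264.8847351074219), 5.959922790527344) [[465.0, 5.0], [492.0, -259.0], [597.0, -248.0], [569.0, 15.0]]
cas 198 ((547.1824951171875, -224.31971740722656), (59.61197280883789, 32.94343948364258), 5.3561835289001465) [ 0.5477 -0.2244  0.1285]
cover 1622 [ 0.469 -0.158  0.11 ] [[-0.103, 0.993, -0.058], [0.322, -0.022, -0.946], [0.941, 0.116, 0.318]] [[0.445, -0.259, 0.061], [0.494, -0.06, 0.155]]
```

Reader origin is about (0.533,-0.150) with yaw about 0.12. The cover is at about 1.89 rad. In the reader frame the cassette is centred at about (4.5,-74). First I'll turn the tool square to the reader and shut the fingers.

Request:
play_rows --steps '[{"translation":[0,0,0],"rot":[0,0,4.6],"hand":0},{"translation":[0,0,0],"rot":[0,0,4.6],"hand":0},{"translation":[36,-14,0],"rot":[0,0,0],"hand":0},{"translation":[36,-14,0],"rot":[0,0,0],"hand":0},{"translation":[36,-14,0],"rot":[0,0,0],"hand":0}]'

```text
t: 0.6
tcp_pos: [0.2479, -0.4493, 0.2478]
tcp_rot: [-3.141, 0.0, 0.118]
ft_force: [0.4, -0.5, -0.3]
gripper_width: 0.142
finger_force: 0.0
```

Request:
play_rows --steps '[{"translation":[36,-14,0],"rot":[0,0,0],"hand":0},{"translation":[36,-14,0],"rot":[0,0,0],"hand":0},{"translation":[36,-14,0],"rot":[0,0,0],"hand":0},{"translation":[36,-14,0],"rot":[0,0,0],"hand":0},{"translation":[36,-14,0],"rot":[0,0,0],"hand":0}]'

```text
t: 1.1
tcp_pos: [0.4188, -0.358, 0.2479]
tcp_rot: [-3.141, 0.001, 0.119]
ft_force: [-0.6, -0.3, -0.5]
gripper_width: 0.002
finger_force: 0.0
```

Request:
play_rows --steps '[{"translation":[36,-14,0],"rot":[0,0,0],"hand":0},{"translation":[36,-14,0],"rot":[0,0,0],"hand":0},{"translation":[36,-10,0],"rot":[0,0,0],"hand":0},{"translation":[30,-8,0],"rot":[0,0,0],"hand":0},{"translation":[0,0,0],"rot":[0,0,0],"hand":0}]'

```text
t: 1.6
tcp_pos: [0.5519, -0.2952, 0.2466]
tcp_rot: [-3.14, 0.001, 0.123]
ft_force: [0.7, -0.4, 0.4]
gripper_width: -0.002
finger_force: 0.0
```

Request:
play_rows --steps '[{"translation":[3,0,35],"rot":[0,0,0],"hand":0},{"translation":[0,0,40],"rot":[0,0,0],"hand":0},{"translation":[0,0,40],"rot":[0,0,0],"hand":0},{"translation":[0,0,20],"rot":[0,0,0],"hand":0},{"translation":[0,0,0],"rot":[0,0,0],"hand":0}]'

```text
t: 2.1
tcp_pos: [0.5492, -0.2959, 0.1093]
tcp_rot: [-3.137, 0.006, 0.119]
ft_force: [0.3, 0.6, 0.1]
gripper_width: 0.002
finger_force: 0.0
```

Request:
play_rows --steps '[{"translation":[0,-10,0],"rot":[0,0,0],"hand":0},{"translation":[0,-10,0],"rot":[0,0,0],"hand":0},{"translation":[0,-6,0],"rot":[0,0,0],"hand":0},{"translation":[0,-4,0],"rot":[0,0,0],"hand":0},{"translation":[0,0,0],"rot":[0,0,0],"hand":0}]'

```text
t: 2.6
tcp_pos: [0.5489, -0.2663, 0.1143]
tcp_rot: [3.141, -0.001, 0.12]
ft_force: [0.4, -0.4, 0.4]
gripper_width: 0.004
finger_force: 0.0
```

```bash
python3 - <<'E'
from h import *
a,d,c=pts("scene");b,e,f=pts("top")
o=np.vstack([cv2.resize(a[150:280,110:270],None,fx=2.2,fy=2.2),cv2.resize(b[150:280,260:420],None,fx=2.2,fy=2.2)])
save(o,"pics/p1.png")
E
```

```text
(no output)
```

View pics/p1.png

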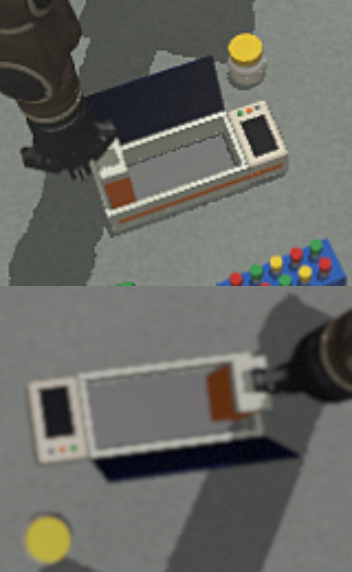

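The shut fingers are just behind the cassette's white end (lower picture ~(260,380)), lined up and not yet touching. I'll raise a little so the push is near the top, then push.

Request:
play_rows --steps '[{"translation":[3,-5,-12],"rot":[0,0,0],"hand":0},{"translation":[0,-6,0],"rot":[0,0,0],"hand":0},{"translation":[0,-6,0],"rot":[0,0,0],"hand":0},{"translation":[0,-6,0],"rot":[0,0,0],"hand":0},{"translation":[0,0,0],"rot":[0,0,0],"hand":0}]'

```text
t: 3.2
tcp_pos: [0.5486, -0.2427, 0.1251]
tcp_rot: [-3.141, 0.0, 0.12]
ft_force: [-0.7, -0.2, 0.5]
gripper_width: -0.001
finger_force: 0.0
```

```bash
cat > q.py <<'E'
from h import *
import sys
a,d,c=pts("scene");b,e,f=pts("top")
save(np.vstack([cv2.resize(a[150:280,110:270],None,fx=2.2,fy=2.2),cv2.resize(b[150:280,260:420],None,fx=2.2,fy=2.2)]),sys.argv[1])
for im,dd,cc in((a,d,c),(b,e,f)):
    W=cloud(im,dd,cc)-[.5334,-.1503,0];im=im.astype(int)
    X=W[...,0]*.9929+W[...,1]*.1189;Y=-W[...,0]*.1189+W[...,1]*.9929;Z=W[...,2]
    ins=(dd>0)&(abs(X)<.04)&(abs(Y)<.093)&(Z<.2)
    o=ins&(im[...,0]>im[...,2]+50)&(im[...,0]>im[...,1]*1.4)
    w=ins&(im.min(2)>120)&(Z>.02)
    for m in(o,w):
        if m.sum()>3: print(m.sum(),[np.percentile(q[m]*1000,[3,50,97]).round().tolist() for q in(X,Y,Z)])
    n=(dd>0)&(im.max(2)<75)&(im[...,2]>=im[...,0])&(X>-.1)&(X<.06)&(abs(Y)<.1)&(Z>.052)&(Z<.165)
    if n.sum()>3: print("navy",n.sum(),[np.percentile(q[n]*1000,[3,50,97]).round().tolist() for q in(X,Y,Z)])
E
python3 q.py pics/p2.png
```

```text
137 [[20.0, 33.0, 35.0], [-88.0, -71.0, -53.0], [35.0, 76.0, 111.0]]
62 [[-35.0, 26.0, 35.0], [-75.0, -58.0, -16.0], [30.0, 129.0, 133.0]]
navy 1219 [[-80.0, -66.0, -49.0], [-51.0, 26.0, 95.0], [62.0, 114.0, 153.0]]
115 [[-24.0, -2.0, 28.0], [-70.0, -52.0, -48.0], [30.0, 61.0, 90.0]]
147 [[-23.0, -7.0, 33.0], [-73.0, -54.0, -44.0], [119.0, 128.0, 131.0]]
navy 972 [[-81.0, -68.0, -52.0], [-94.0, -4.0, 93.0], [69.0, 120.0, 153.0]]
```

Tipping has begun (top moved about 12 mm). I'll keep pushing past balance.

Request:
play_rows --steps '[{"translation":[0,-6,0],"rot":[0,0,0],"hand":0},{"translation":[0,-6,0],"rot":[0,0,0],"hand":0},{"translation":[0,-6,0],"rot":[0,0,0],"hand":0},{"translation":[0,-6,0],"rot":[0,0,0],"hand":0},{"translation":[0,-4,0],"rot":[0,0,0],"hand":0}]'

```text
t: 3.8
tcp_pos: [0.5454, -0.2152, 0.1253]
tcp_rot: [-3.142, 0.0, 0.12]
ft_force: [-0.2, -0.1, -0.6]
gripper_width: 0.001
finger_force: 0.0
```

Request:
play_rows --steps '[{"translation":[0,0,0],"rot":[0,0,0],"hand":0},{"translation":[0,0,0],"rot":[0,0,0],"hand":0},{"translation":[0,0,0],"rot":[0,0,0],"hand":0}]'

```text
t: 4.1
tcp_pos: [0.5455, -0.216, 0.1253]
tcp_rot: [3.141, -0.0, 0.119]
ft_force: [0.0, -0.8, -1.2]
gripper_width: -0.002
finger_force: 0.0
```

```bash
python3 q.py pics/p3.png
```

```text
318 [[-21.0, 9.0, 35.0], [-52.0, -20.0, 43.0], [40.0, 47.0, 52.0]]
257 [[-16.0, 8.0, 34.0], [-25.0, 19.0, 61.0], [41.0, 47.0, 52.0]]
navy 958 [[-80.0, -67.0, -50.0], [-21.0, 41.0, 96.0], [61.0, 113.0, 154.0]]
433 [[-22.0, 2.0, 34.0], [-48.0, -20.0, 44.0], [33.0, 46.0, 49.0]]
498 [[-15.0, 7.0, 32.0], [-23.0, 19.0, 63.0], [41.0, 47.0, 50.0]]
navy 974 [[-82.0, -68.0, -52.0], [-93.0, -3.0, 94.0], [69.0, 120.0, 153.0]]
```

View pics/p3.png

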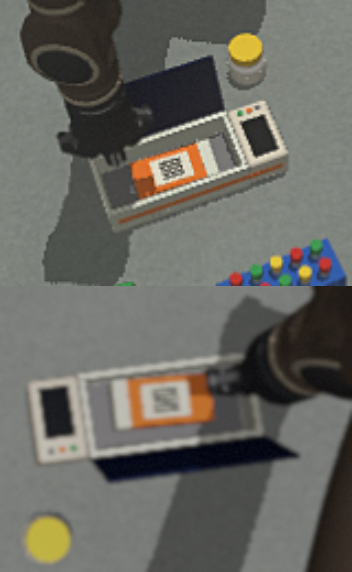

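The cassette lies flat in the bay (top at z 46 mm, below the rim), with its white end towards the pod. Next I lift clear and go round behind the cover.

Request:
play_rows --steps '[{"translation":[0,0,-30],"rot":[0,0,0],"hand":0},{"translation":[0,0,-40],"rot":[0,0,0],"hand":0},{"translation":[0,0,-40],"rot":[0,0,0],"hand":0},{"translation":[0,0,-25],"rot":[0,0,0],"hand":0},{"translation":[-20,-10,0],"rot":[0,0,0],"hand":0}]'

```text
t: 4.7
tcp_pos: [0.5272, -0.2096, 0.264]
tcp_rot: [3.138, -0.006, 0.119]
ft_force: [1.2, -0.4, 0.1]
gripper_width: 0.002
finger_force: 0.0
```

Request:
play_rows --steps '[{"translation":[-35,-15,0],"rot":[0,0,0],"hand":0},{"translation":[-35,-15,0],"rot":[0,0,0],"hand":0},{"translation":[-35,-10,0],"rot":[0,0,0],"hand":0},{"translation":[0,0,0],"rot":[0,0,0],"hand":0},{"translation":[0,0,0],"rot":[0,0,0],"hand":0}]'

```text
t: 5.2
tcp_pos: [0.4153, -0.1813, 0.2609]
tcp_rot: [3.141, -0.002, 0.119]
ft_force: [-0.6, -0.0, -0.5]
gripper_width: 0.002
finger_force: 0.0
```

Request:
play_rows --steps '[{"translation":[0,0,35],"rot":[0,0,0],"hand":0},{"translation":[0,0,40],"rot":[0,0,0],"hand":0},{"translation":[0,0,34],"rot":[0,0,0],"hand":0},{"translation":[0,0,0],"rot":[0,0,0],"hand":0},{"translation":[10,0,0],"rot":[0,0,0],"hand":0}]'

```text
t: 5.7
tcp_pos: [0.4256, -0.1801, 0.1516]
tcp_rot: [-3.141, 0.001, 0.119]
ft_force: [0.0, 0.2, 1.0]
gripper_width: -0.001
finger_force: 0.0
```

Request:
play_rows --steps '[{"translation":[10,0,0],"rot":[0,0,0],"hand":0},{"translation":[10,0,0],"rot":[0,0,0],"hand":0},{"translation":[10,0,0],"rot":[0,0,0],"hand":0},{"translation":[10,0,0],"rot":[0,0,0],"hand":0},{"translation":[0,0,0],"rot":[0,0,0],"hand":0}]'

```text
t: 6.2
tcp_pos: [0.4668, -0.175, 0.1515]
tcp_rot: [3.141, -0.001, 0.12]
ft_force: [-0.5, 0.0, -0.4]
gripper_width: 0.002
finger_force: 0.0
```

```bash
python3 q.py pics/p4.png
```

```text
320 [[-22.0, 9.0, 34.0], [-52.0, -20.0, 43.0], [41.0, 47.0, 52.0]]
253 [[-16.0, 8.0, 35.0], [-25.0, 20.0, 61.0], [41.0, 48.0, 53.0]]
navy 1282 [[-56.0, -51.0, -47.0], [-94.0, -4.0, 93.0], [63.0, 113.0, 158.0]]
447 [[-22.0, 3.0, 34.0], [-50.0, -21.0, 43.0], [31.0, 46.0, 49.0]]
477 [[-15.0, 7.0, 31.0], [-22.0, 19.0, 63.0], [42.0, 47.0, 50.0]]
navy 45 [[-59.0, -56.0, -55.0], [-1.0, 50.0, 97.0], [149.0, 156.0, 159.0]]
```

View pics/p4.png

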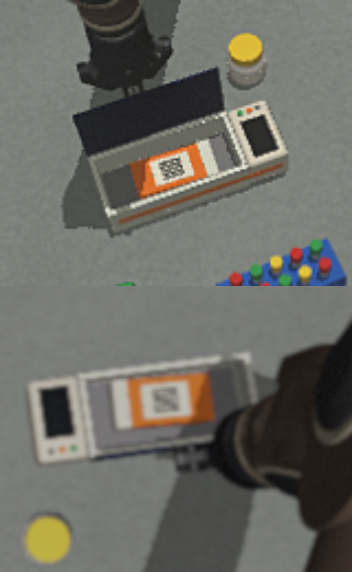

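The cover is now about upright and the fingers are behind it at mid-length. I'll follow the arc over.

Request:
play_rows --steps '[{"translation":[13,0,0],"rot":[0,0,0],"hand":0},{"translation":[13,0,1],"rot":[0,0,0],"hand":0},{"translation":[11,0,4],"rot":[0,0,0],"hand":0},{"translation":[11,0,4],"rot":[0,0,0],"hand":0},{"translation":[7,0,5],"rot":[0,0,0],"hand":0}]'

```text
t: 6.8
tcp_pos: [0.5211, -0.1685, 0.1368]
tcp_rot: [3.141, -0.0, 0.12]
ft_force: [-0.5, 0.1, 1.2]
gripper_width: 0.005
finger_force: 0.5
```

Request:
play_rows --steps '[{"translation":[6,0,5],"rot":[0,0,0],"hand":0},{"translation":[6,0,6],"rot":[0,0,0],"hand":0},{"translation":[5,0,6],"rot":[0,0,0],"hand":0},{"translation":[9,0,12],"rot":[0,0,0],"hand":0},{"translation":[0,0,0],"rot":[0,0,0],"hand":0}]'

```text
t: 7.3
tcp_pos: [0.5454, -0.1652, 0.106]
tcp_rot: [-3.14, 0.002, 0.12]
ft_force: [-0.3, 0.6, -0.5]
gripper_width: 0.003
finger_force: 0.0
```

```bash
python3 q.py pics/p5.png
```

```text
126 [[20.0, 30.0, 36.0], [-51.0, -9.0, 42.0], [42.0, 47.0, 52.0]]
18 [[17.0, 22.0, 26.0], [-21.0, 15.0, 52.0], [39.0, 47.0, 53.0]]
navy 1154 [[-41.0, 12.0, 43.0], [-95.0, 3.0, 94.0], [65.0, 87.0, 149.0]]
navy 2079 [[-48.0, -17.0, 38.0], [-91.0, 28.0, 96.0], [61.0, 74.0, 99.0]]
```

Request:
play_rows --steps '[{"translation":[4,0,8],"rot":[0,0,0],"hand":0},{"translation":[3,0,8],"rot":[0,0,0],"hand":0},{"translation":[2,0,6],"rot":[0,0,0],"hand":0},{"translation":[1,0,4],"rot":[0,0,0],"hand":0},{"translation":[0,0,0],"rot":[0,0,0],"hand":0}]'

```text
t: 7.9
tcp_pos: [0.5551, -0.1642, 0.0814]
tcp_rot: [-3.141, 0.001, 0.119]
ft_force: [0.4, 0.2, -0.1]
gripper_width: 0.002
finger_force: 0.0
```

Request:
play_rows --steps '[{"translation":[0,0,2],"rot":[0,0,0],"hand":0},{"translation":[0,0,1],"rot":[0,0,0],"hand":0},{"translation":[0,0,0],"rot":[0,0,0],"hand":0}]'

```text
t: 8.2
tcp_pos: [0.5555, -0.1643, 0.0794]
tcp_rot: [3.142, -0.0, 0.119]
ft_force: [-0.8, -0.1, -1.0]
gripper_width: -0.003
finger_force: 0.0
```

Request:
play_rows --steps '[{"translation":[0,0,1],"rot":[0,0,0],"hand":0},{"translation":[0,0,1],"rot":[0,0,0],"hand":0},{"translation":[0,0,0],"rot":[0,0,0],"hand":0}]'

```text
t: 8.5
tcp_pos: [0.5556, -0.1644, 0.078]
tcp_rot: [3.141, -0.001, 0.119]
ft_force: [-0.9, 1.1, 4.3]
gripper_width: 0.003
finger_force: 2.3
```

Request:
play_rows --steps '[{"translation":[0,0,1],"rot":[0,0,0],"hand":0},{"translation":[0,0,0],"rot":[0,0,0],"hand":0}]'

```text
t: 8.7
tcp_pos: [0.5556, -0.1644, 0.0779]
tcp_rot: [3.141, -0.001, 0.119]
ft_force: [-3.7, 1.5, 11.9]
gripper_width: -0.001
finger_force: 5.5
```

The force has risen and z has stopped at 0.078, which is the shut height. I'll lift off straight and check.

Request:
play_rows --steps '[{"translation":[0,0,-5],"rot":[0,0,0],"hand":0},{"translation":[0,0,-25],"rot":[0,0,0],"hand":0},{"translation":[0,0,-40],"rot":[0,0,0],"hand":0},{"translation":[0,0,-40],"rot":[0,0,0],"hand":0},{"translation":[0,0,-40],"rot":[0,0,0],"hand":0}]'

```text
t: 9.2
tcp_pos: [0.5551, -0.1643, 0.2277]
tcp_rot: [-3.142, 0.0, 0.119]
ft_force: [-0.1, -0.1, 1.1]
gripper_width: -0.006
finger_force: 0.0
```

Request:
play_rows --steps '[{"translation":[-40,20,0],"rot":[0,0,0],"hand":0},{"translation":[-40,20,0],"rot":[0,0,0],"hand":0},{"translation":[-40,20,0],"rot":[0,0,0],"hand":0},{"translation":[-40,20,0],"rot":[0,0,0],"hand":0},{"translation":[0,0,0],"rot":[0,0,0],"hand":0}]'

```text
t: 9.7
tcp_pos: [0.4024, -0.2647, 0.2267]
tcp_rot: [3.141, 0.001, 0.114]
ft_force: [-0.1, 0.6, 0.5]
gripper_width: 0.005
finger_force: 0.0
```

```bash
python3 q.py pics/p6.png; python3 - <<'E'
from h import *
b,e,c=pts("top");W=cloud(b,e,c)-[.5334,-.1503,0];X=W[...,0]*.9929+W[...,1]*.1189;Y=-W[...,0]*.1189+W[...,1]*.9929;Z=W[...,2]*1000
for lo in range(-50,60,20):
    m=(e>0)&(X*1000>lo)&(X*1000<lo+20)&(abs(Y)<.09)&(b.max(2)<75);print(lo,m.sum(),np.median(Z[m]).round(1) if m.any() else None)
E
```

```text
navy 1813 [[-45.0, 2.0, 49.0], [-95.0, -1.0, 93.0], [57.0, 62.0, 67.0]]
navy 2871 [[-46.0, -2.0, 47.0], [-93.0, 1.0, 94.0], [58.0, 61.0, 64.0]]
-50 528 60.7
-30 553 61.1
-10 544 61.0
10 544 61.0
30 402 61.0
50 7 60.0
```

View pics/p6.png

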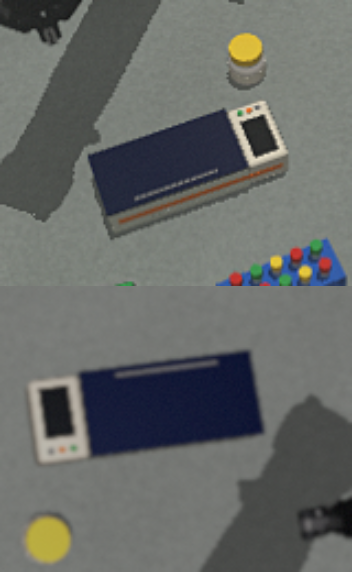

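The cover lies level at z 61 mm, fully shut. The jar and rack have not moved, and the robot is clear.

```bash
python3 -c "
from h import *
print(ticket.sign_off())"
```

```text
the job is handed in; nothing more can be done
None
```

The cassette was pushed over and lies flat in the bay with its white end towards the screen, the cover is fully shut (level at z 61 mm), I saw nothing else moved, and the job was handed in at about 10 s of the 48 s allowed.

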